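# Pump the one-hand bar clamp snug on a glued charger case

### The job

The grey charger case lies on the bench with its lid freshly glued on, between the open jaws of a one-hand ratchet bar clamp that lies flat on the bench. Straddle the clamp's handle and trigger and pump the trigger until both rubber pads bear snugly on the case, gently enough not to crack its shell; close the jaws with the trigger only, without pushing the jaws, the bar or the case, and leave the spanners, funnel and mirror alone. Finish while still squeezing the trigger, so that the case stays flat on the bench under clamp pressure while the glue grabs.

Things in the scene. Friction and masses are not known exactly. Their poses are not given: they have to be found in the camera images.
- clamp: Carriage of the one-hand bar clamp (black body, pistol handle, moving jaw), lying flat and loose, 0.55 kg with the bar. Origin: on the bench under the bar, mid carriage. Axes: z up; x the way the jaws reach (away from the robot, give or take the yaw), handle to -x; y along the bar to the fixed jaw. Carriage (mm): x -30..40, y -32..30, z 0..32. Nothing but handle and trigger lies at x below -35.
- handle_grip (a point): Centre of the handle where it is held: x -58, y -19, z 16 mm in the clamp's frame. The handle spans x -111..-30, y -30..-8, z 2..30 mm. Across handle back and trigger front it is 60 mm along y here when released (middle at y 0; 65 mm at the trigger's tip), 37 mm squeezed home (middle y -11). After a squeeze open to 88 mm or more, or centre the hand anew, or a finger keeps the trigger in.
- trigger_grip (a point): Middle of the trigger's swell (dark steel, 24 mm high, z 4..28, swell of 10 mm radius) where it is pulled; its front face (to +y) is 6 mm from this point. In the clamp's frame about x -59, y 24 mm released; x -58, y 1 mm squeezed home: the squeeze goes along -y, towards the handle. The trigger reaches about 31 mm beyond this point to -x.
- trigger_squeeze (a joint): Trigger angle, rad: 0 released (its spring, 1.5 to 3 N at trigger_grip, brings it back), 0.26 right home. A full stroke draws the bar 8 mm (rack pitch 4 mm; first stroke 7 to 12) and the rack holds it. Moving the jaw takes 5 to 8 N at trigger_grip; squeeze with 15 to 20 N. Right home: the pads may not bear yet, pump again. Stopping short of 0.245: they bear. Let go, it slackens up to 4 mm.
- jaw_travel (a joint): How far the bar with the fixed jaw is drawn in, m: 0 = wide open, 112 mm between the pad faces; each mm closes the jaws by 1 mm. The ratchet lets it go only inwards. The case is 70 mm wide, so both pads meet it at about 0.042; from there each mm presses them about 7 N harder (0.0436 or more is snug, 0.047 too much).
- clamp_bar: Steel bar (304 mm long, 16 wide, 7 thick, z 12..20 mm) with rack teeth, and the fixed jaw (black, 114 x 20 x 32 mm) at its +y end, reaching to +x. It slides through the carriage along y, its tail sticking out behind. Its frame is the clamp's, shifted by jaw_travel to -y. Not to be pushed by hand.
- moving_pad: Rubber pad of the moving jaw, 36 x 8 x 26 mm, at x 80, y 30, z 16 mm in the clamp's frame; origin at its centre, its face 4 mm from it to +y. Springy, 15 N per mm. Once they bear, the pads press the case with 1 to 2 times what the squeeze on the trigger has above 5 N: a squeeze of 18 N gives 15 to 30 N, one of 30 N or more may crack it.
- fixed_pad: Rubber pad of the fixed jaw, 36 x 8 x 26 mm, springy like the other; origin at its centre, its face 4 mm from it to -y.
- charger_case: Grey plastic charger case, 90 mm along its x, 70 mm along its y (the clamped way), 50 mm high, about 0.32 kg, loose on the bench between the pads, roughly square to the jaws. Origin at the centre of its underside. The shell cracks if a pad presses with more than 40 N; snug is more than 5 N on each.
- spanner_long: Aluminium open-ended spanner, 190 x 27 x 8 mm, lying flat; origin under its middle. To be left alone.
- spanner_short: Aluminium open-ended spanner, 150 x 21 x 8 mm, lying flat; origin under its middle. To be left alone.
- funnel: Red plastic funnel standing on its 116 mm mouth, spout up, 125 mm high; origin at the centre of its mouth. To be left alone.
- inspection_mirror: Round glass inspection mirror (52 mm) on a stainless handle, 216 mm long along its x, lying flat; origin on the bench, 85 mm behind the mirror's centre. To be left alone.
There are look-alikes about, which are no part of the job. Several things look just like the charger_case: the one meant starts farthest to the robot's left.

How it is judged:
By the outcome, as a careful person would: the job done as asked, in the order asked, and still so for the second after the job is handed in, while the arm keeps its last pose, push and grip.
It also fails if it takes over 51 s, if anything falls off the work surface, if the arm or the gripper's body presses on something with over 40 N, if the wrist force passes 120 N, or if a joint passes its speed limit or range.

### The arm

A 6-joint arm with a two-finger parallel gripper is mounted at the origin on the work surface. World frame = base frame: x ahead of the robot, y to its left, z up, the work surface at z = 0. Lengths are in m, angles in rad, forces in N, time in s.
With the tool pointing down it reaches from about 0.35 to 0.8 m from the base axis. Payload 7.3 kg.
Tool frame: the origin (TCP) lies between the finger pads; the fingertips stand 25 mm ahead of it and the grasp point (between the pads) lies 6 mm ahead of it (r.tip_extent is the distance from the TCP to the fingertips, in m); z points along the fingers, y is the line along which they close (so a half turn about z gives the same grasp; the last joint's range is limited). The gripper opens to 85 mm and grips with 20 to 120 N. Pads are 22 mm wide; open, the fingers measure 114 mm over their backs; the gripper's body (76 mm by 85 mm) begins 54 mm behind the grasp point. The pads swing forward as they close: fully open they stand 13 mm farther back than shut.
Start: joints at [-1.276, 0.342, 1.524, -0, 1.275, -0.146], TCP at [0.224, -0.475, 0.256] pointing down, gripper open.
Joint ranges: [-2.53, 2.53], [-0.77, 2.02], [0.04, 2.7], [-1, 4.14], [0.28, 2.66], [-3.11, 3.11]. Speed limits (rad/s): [2.57, 2.57, 3.14, 3.14, 3.14, 3.14].

### API

Orientations are given as a unit quaternion [x, y, z, w].
In Python, from workcell import r, command_gripper, optics gives the robot as it stands. The module is installed in compiled form; this text tells all that it offers. Calls block until the motion is done:
- r.reach(position, orientation): joint-space move of the TCP to a pose.
- r.move_straight(position, orientation=None, speed=0.15, max_force=None): straight line of the TCP; orientation=None keeps the orientation; speed is the mean speed in m/s. With max_force (N) it stops when the force on the tool has changed by that much, and returns True; else False.
- r.movej(angles): joint-space move.
- command_gripper(opening, force=None): finger opening in m; force is the grip in N (None keeps the last); returns when the fingers have stopped.
- r.hold(seconds).
- r.solve_ik(position, orientation): joint angles nearest the present ones, or None.
- r.read_state(): the state.
- optics.get_image(name): name is "scene" or "top" or "wrist"; returns (picture, depth): 480x640x3 uint8, red, green, blue; 480x640 float32, m along the optical axis (not along the pixel's ray), 0 where there is no reading.
- optics.camera_model(name): a dict with "K" (3x3 intrinsics, pixels), "R" (3x3) and "t" (3): a world point X has camera coordinates R X + t; the wrist camera has in their place "tool_from_camera" (4x4, takes a point from camera to tool coordinates, whose origin is the TCP and whose axes are the flange's). Camera axes: x right, y down, z forward; pixel columns grow to the right and rows downward; lengths in m; the calibration is good to about 2 mm. A picture is of the moment at which its call begins: read the wrist's pose just before it. camera_model takes no time and is no camera call.
A pose or a line that the arm cannot do raises r.PlanningError and nothing moves.
- r.finish_job(): hands the job in; it is judged then, once.
The state is a dict: "time_s": time; "joint_positions": joint angles; "dq": joint speeds; "tau": joint torques, N m; "eef_pos": TCP position; "eef_rot": TCP orientation; "contact_force": force on the tool from outside, world axes, zero at the start; "torque": the same for the moment, N m; "grip_width": finger opening in m; "grip_force": force on a finger pad.
Only numpy, scipy, OpenCV 4.12 (cv2) and the standard library are available. Lean on these libraries where they do the work, as an engineer would, in place of code of your own. Each camera call takes 0.05 s, during which the arm holds its last target. There are 200 camera calls.

## Working session

There is one attempt and no reset: what is moved stays moved. The work goes in short steps, each a Python script; the robot and the scene stay as the last script left them, time stands still between calls to the robot, and variables do not carry over. Pictures are saved under pics/ and viewed, at most 10 in all, crops included, and the job is handed in when it is done.

```bash
mkdir -p pics; python3 - <<'E'
from workcell import r, command_gripper, optics
import cv2, numpy as np
for n in ("top","scene"):
    p,d=optics.get_image(n); cv2.imwrite(f"pics/{n}0.png",p[:,:,::-1]); np.save(f"pics/{n}0.npy",d)
    m=optics.camera_model(n); print(n,np.round(m["K"],1).tolist(),np.round(m["R"],3).tolist(),np.round(m["t"],3))
s=r.read_state(); print(s["time_s"],s["eef_rot"],r.tip_extent)
E
```

```text
top [[461.7, 0.0, 317.2], [0.0, 461.7, 240.4], [0.0, 0.0, 1.0]] [[-0.012, -1.0, -0.007], [-0.981, 0.013, -0.192], [0.192, 0.004, -0.981]] [-0.018  0.587  0.968]
scene [[456.3, 0.0, 326.9], [0.0, 456.3, 240.1], [0.0, 0.0, 1.0]] [[0.785, 0.62, 0.001], [0.419, -0.529, -0.738], [-0.457, 0.579, -0.675]] [-0.457 -0.242  1.547]
0.1 [ 9.75810928e-01  2.18615140e-01 -5.69666139e-05 -6.71196144e-04] 0.025
```

View pics/top0.png

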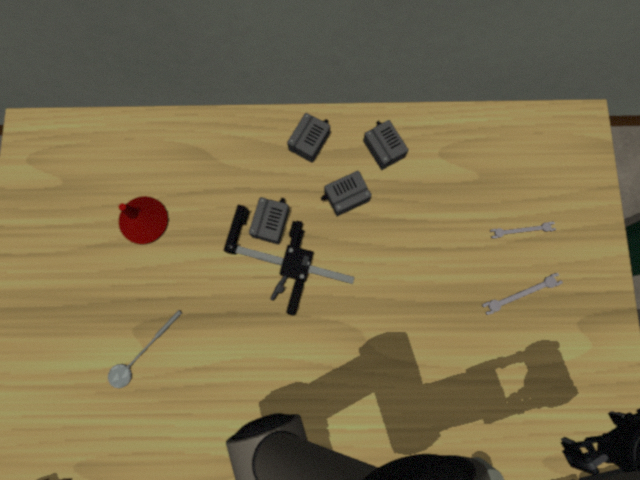

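View pics/scene0.png

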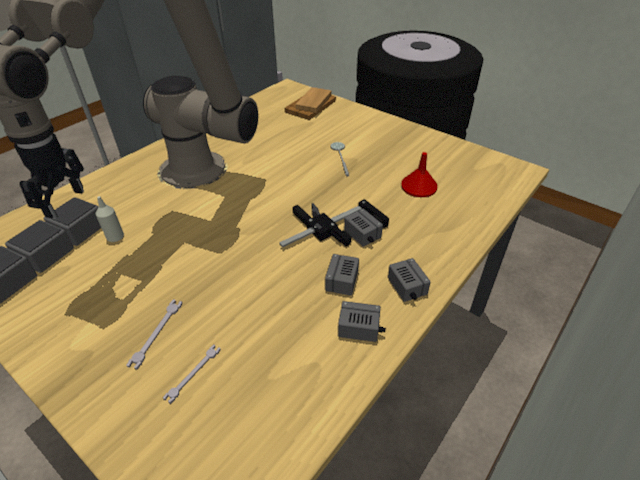

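The top view shows four grey cases, at (270,220), (310,136), (386,144) and (347,192). The leftmost, (270,220), lies between the clamp jaws at (238,230) and (297,235), so that is the one meant. The carriage is at (297,263), the handle at (295,298), the trigger at (279,290) and the bar runs from (237,250) to (354,280). I'll check this in a close crop.

```bash
cat > h.py <<'E'
from workcell import r, command_gripper, optics
import cv2, numpy as np
def ray(n,u,v,z):
    m=optics.camera_model(n);K,R,t=map(np.array,(m["K"],m["R"],m["t"]))
    c=-R.T@t; d=R.T@np.linalg.solve(K,[u,v,1.]); return c+d*(z-c[2])/d[2]
E
python3 - <<'E'
from h import *
p=cv2.imread("pics/top0.png")[190:330,215:370]
cv2.imwrite("pics/crop.png",cv2.resize(p,None,fx=5,fy=4.2857 if 0 else 4.28,interpolation=cv2.INTER_CUBIC))
m=optics.camera_model("wrist");print(np.round(m["K"],1).tolist(),np.round(m["tool_from_camera"],3).tolist())
b=[ray("top",u,v,.02) for u,v in((245,251.5),(352,280))]
print(b, ray("top",297,263,.032),ray("top",294,300,.03),ray("top",270,220,.05))
E
```

```text
[[352.7, 0.0, 317.9], [0.0, 352.7, 244.4], [0.0, 0.0, 1.0]] [[0.0, -0.96, -0.28, 0.071], [1.0, -0.0, 0.0, -0.0], [-0.0, -0.28, 0.96, -0.118], [0.0, 0.0, 0.0, 1.0]]
[array([0.57047964, 0.1400218 , 0.02      ]), array([ 0.50184112, -0.10338875,  0.02      ])] [0.54054417 0.02029265 0.032     ] [0.45789385 0.02738186 0.03      ] [0.63662244 0.07994798 0.05      ]
```

View pics/crop.png

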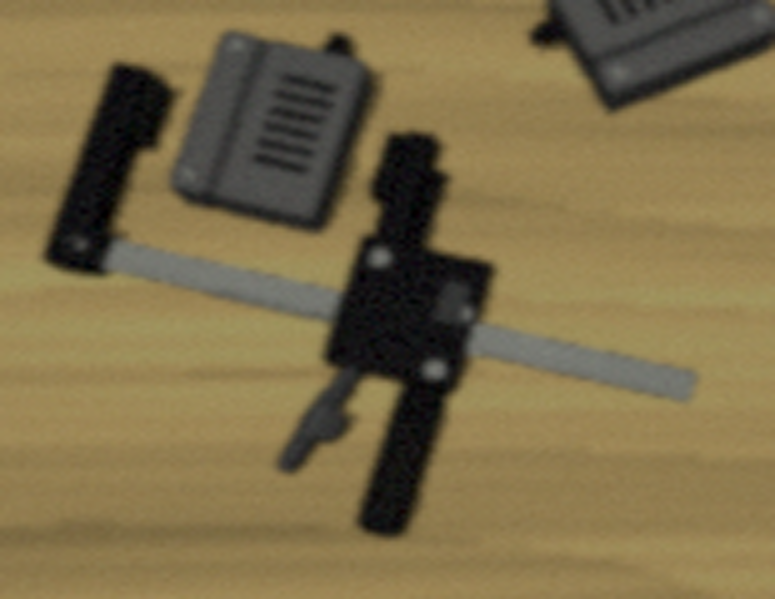

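The crop confirms the choice. The case at crop (270,130) sits between the fixed jaw (110,160) and the moving jaw (408,190). The carriage is at (413,312), the handle at (405,460), and the trigger runs (345,380) to (290,465). Next I hover over it for a wrist view, and measure fingertip reach against opening as well.

```bash
cat >> h.py <<'E'
def quat(th): return [np.cos(th/2),np.sin(th/2),0,0]
def rot(a): return np.array([[np.cos(a),-np.sin(a)],[np.sin(a),np.cos(a)]])
def q2R(q):
    from scipy.spatial.transform import Rotation
    return Rotation.from_quat(q).as_matrix()
def wray(s,u,v,z):
    m=optics.camera_model("wrist");K=np.array(m["K"]);T=np.array(m["tool_from_camera"])
    R=q2R(s["eef_rot"]); c=R@T[:3,3]+s["eef_pos"]; d=R@T[:3,:3]@np.linalg.solve(K,[u,v,1.])
    return c+d*(z-c[2])/d[2]
E
python3 - <<'E'
from h import *
y=np.array([.0686,.2434]);psi=np.arctan2(-y[0],y[1]);O=np.array([.5405,.0203])-rot(psi)@[.005,-.001]
c=ray("top",270,220,.05)[:2];print("psi",np.degrees(psi),"O",O,"case in clamp",rot(psi).T@(c-O))
P=O+rot(psi)@[-.058,0]
best=None
q0=np.array(r.read_state()["joint_positions"])
for th in(psi,psi+np.pi):
    q=r.solve_ik([*P,.2],quat(th)); print(th,q)
    if q is not None and (best is None or np.abs(q-q0).max()<np.abs(best[1]-q0).max()): best=(th,np.array(q))
r.reach([*P,.2],quat(best[0]))
s=r.read_state(); p,d=optics.get_image("wrist"); np.savez("pics/w0.npz",d=d,pos=s["eef_pos"],q=s["eef_rot"]); cv2.imwrite("pics/w0.png",p[:,:,::-1])
t0=s["time_s"];command_gripper(.037,20);s=r.read_state();print("close",s["time_s"]-t0,s["grip_width"],r.tip_extent)
p2,d2=optics.get_image("wrist");np.save("pics/w1d.npy",d2);cv2.imwrite("pics/w1.png",p2[:,:,::-1])
command_gripper(.085,20);s=r.read_state();print(s["time_s"],s["grip_width"],s["eef_pos"],s["contact_force"],r.tip_extent)
cv2.imwrite("pics/w01.png",np.vstack([cv2.resize(p[:,:,::-1],(400,300)),cv2.resize(p2[:,:,::-1],(400,300))]))
E
```

```text
psi -15.739990944508229 O [0.53595876 0.02261886] case in clamp [0.08133725 0.08248669]
-0.2747146662157607 [-7.95800108e-02  3.19974634e-01  1.72566117e+00 -4.44089210e-16
  1.09595685e+00  1.76593098e+00]
2.8668779873740324 [-7.95800108e-02  3.19974634e-01  1.72566117e+00 -4.44089210e-16
  1.09595685e+00 -1.37566167e+00]
close 0.5833000000000004 0.03706574533622773 0.025
3.3417 0.08476053442306564 [0.48011871 0.03837635 0.19999993] [ 0.16887244 -0.33432666  0.72484897] 0.025
```

View pics/w0.png

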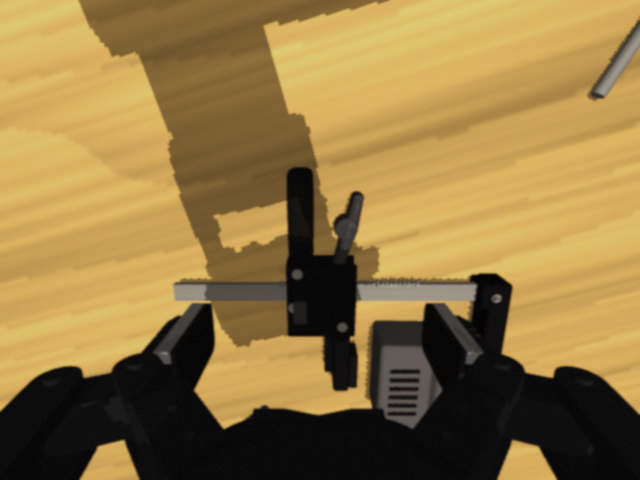

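View pics/w1.png

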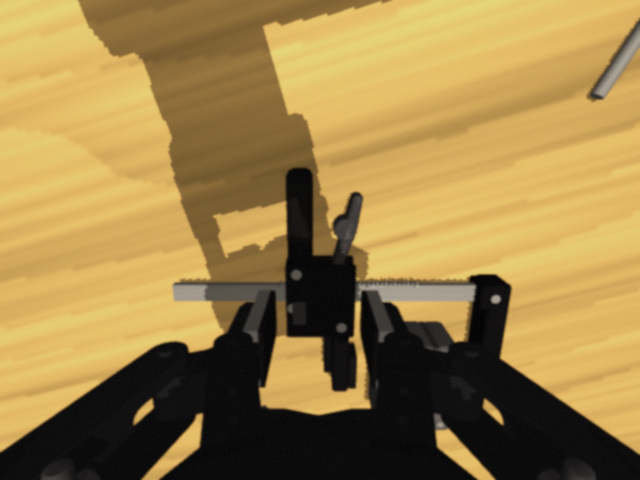

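The wrist view shows the bar level at row 291, so the yaw is right. Carriage corners are about (287,256) to (356,336), the handle spans columns 288 to 313 with its end at row 168, and the trigger swell is at (343,226). The case is at (400,370), and the closed fingertips are at about (262,295) and (370,295). Now I turn these into positions.

```bash
python3 - <<'E'
from h import *
psi=-.27471;O=np.array([.53596,.02262])
w=np.load("pics/w0.npz");s={"eef_pos":w["pos"],"eef_rot":w["q"]}
for n,u,v,z in[("carr",287,256,.032),("carr",355,256,.032),("carr",357,336,.032),("carr",287,336,.032),("barL",174,291.5,.02),("barR",476,291.5,.02),("handL",288,215,.03),("handR",313,215,.03),("hend",300,168,.03),("swell",343,226,.028),("trigtip",357,193,.028),("caseTL",374,323,.05),("fixjawend",511,283,.032)]:
    P=wray(s,u,v,z)[:2]; print(n,np.round(1000*(rot(psi).T@(P-O)),1))
m=optics.camera_model("wrist");K=np.array(m["K"]);T=np.array(m["tool_from_camera"])
for nm,D in(("open",w["d"]),("37",np.load("pics/w1d.npy"))):
    v,u=np.mgrid[:480,:640]; c=np.linalg.solve(K,np.stack([u,v,np.ones_like(u)]).reshape(3,-1)*D.reshape(-1))
    t=T[:3,:3]@c+T[:3,3:]; ok=(D.reshape(-1)>0)&(np.abs(t[0])<.014)&(np.abs(t[1])<.06)&(t[2]<.08)
    t=t[:,ok]; print(nm,t.shape,"z max/99%",t[2].max(),np.percentile(t[2],[90,99]),"y",t[1].min(),t[1].max()); 
    k=t[2]>np.percentile(t[2],95); print(np.round(1000*t[:,k][:, ::max(1,k.sum()//6)].T,1).tolist())
E
```

```text
carr [-35.1 -26.8]
carr [-35.   31.2]
carr [41.9 35.1]
carr [ 41.8 -28.9]
barL [   2.9 -132.4]
barR [  3.3 144.3]
handL [-70.3 -25.3]
handR [-70.2  -4.5]
hend [-108.5  -14.7]
swell [-60.4  20.7]
trigtip [-88.2  31.7]
caseTL [18.8 46.9]
fixjawend [-10. 168.]
open (3, 30326) z max/99% 0.01222418552146795 [-0.00882631  0.00736826] y -0.05999986515985819 0.0599999316909863
[[11.2, -49.1, 7.1], [11.3, 43.8, 2.5], [10.1, -42.7, 0.2], [4.4, -42.6, 5.4], [-2.8, 42.6, 10.3], [-7.6, -42.6, 9.0], [-10.5, -42.9, -0.3]]
37 (3, 48750) z max/99% 0.02482242751442501 [-0.01892696  0.0139502 ] y -0.059997691705428506 0.05999801585083689
[[11.2, -25.0, 18.6], [9.1, 18.5, 13.4], [10.6, 21.6, 4.8], [7.5, 30.7, 6.9], [6.5, -29.1, 2.9], [5.4, -18.5, -2.6], [-10.6, -18.5, -1.4]]
```

Tips reach 25 mm ahead when squeezed and 12 mm when open, so TCP z = 29 mm is safe. The clamp origin gets a +3 mm shift in y. In each stroke I move the hand along -y as the gripper closes, so the clamp stays put and the case isn't pushed.

```bash
cat >> h.py <<'E'
psi=-.27471;O=np.array([.53596,.02262])+rot(psi)@[0,.003];Q=quat(psi+np.pi);Z=.029
def at(c,z=Z,speed=.06,x=-.059,**k): return r.move_straight([*(O+rot(psi)@[x,c]),z],Q,speed=speed,**k)
def log(n):
    s=r.read_state();f=np.array(s["contact_force"]);f[:2]=rot(psi).T@f[:2]
    print(n,"t%.2f w%.1f gf%.1f"%(s["time_s"],s["grip_width"]*1e3,s["grip_force"]),np.round(f,1)); return s["grip_width"]
def stroke(ws=(.055,.049,.043,.034)):
    "squeeze step by step, hand following so that the handle back stays put"
    for w in ws:
        command_gripper(w,20); g=log("sq")
        if g<.062: at(-.030+g/2)
        if g>w+.0015 and w>.035: print("STALL"); break
    return log("end")
def release():
    command_gripper(.085,20); at(0); log("rel")
E
python3 - <<'E'
from h import *
at(0,z=.07,speed=.15); print(at(0,speed=.1,max_force=8)); log("down")
p,d=optics.get_image("wrist");cv2.imwrite("pics/w2.png",p[:,:,::-1])
stroke()
p,d=optics.get_image("wrist");cv2.imwrite("pics/w3.png",p[:,:,::-1])
cv2.imwrite("pics/w23.png",np.hstack([cv2.resize(cv2.imread(f"pics/w{i}.png"),(400,300)) for i in(2,3)]))
E
```

```text
False
down t4.92 w85.0 gf0.0 [0.7 1.1 0.3]
sq t5.38 w54.9 gf4.2 [-1.5 -4.2  6. ]
sq t5.86 w49.4 gf6.8 [-1.7 -4.9  8.4]
sq t6.34 w43.1 gf9.1 [-1.4 -6.5  8.7]
sq t6.81 w35.9 gf19.5 [-2.5 -6.2  9.9]
end t7.06 w35.7 gf22.3 [-1.5  0.5  7.9]
```

View pics/w23.png

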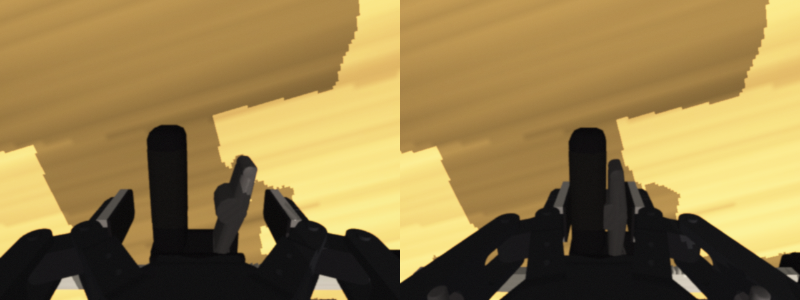

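Left: the fingers straddle handle (167,190) and trigger (235,190). Right: the trigger (614,200) is pulled home against the handle. The first stroke went home at 35.7 mm. I'll pump on until it stalls.

```bash
python3 - <<'E'
from h import *
for i in range(3):
    release(); g=stroke()
    if g>.0375: print("bears?",i); break
p,d=optics.get_image("top");cv2.imwrite("pics/top1.png",cv2.resize(p[190:330,215:370,::-1],None,fx=4,fy=4,interpolation=cv2.INTER_CUBIC))
E
```

```text
rel t8.00 w84.9 gf0.0 [-0.4 -0.   0.4]
sq t8.41 w54.8 gf3.8 [-1.2 -5.8  4.6]
sq t8.89 w49.1 gf7.1 [-1.9 -6.1  7. ]
sq t9.38 w43.7 gf9.2 [-2.1 -6.6  9.6]
sq t9.84 w35.9 gf19.6 [-2.2 -6.1 10.7]
end t10.09 w35.0 gf22.3 [-1.2  0.4  8. ]
rel t10.98 w84.6 gf0.0 [-0.1 -1.   0.3]
sq t11.39 w55.0 gf4.8 [-0.3 -5.1  6.3]
sq t11.88 w49.2 gf7.3 [-1.1 -5.3  8.4]
sq t12.37 w43.4 gf9.9 [-1.1 -6.5  9. ]
sq t12.83 w35.8 gf19.5 [-1.2 -5.1  7.8]
end t13.08 w34.9 gf21.5 [-0.8  1.5  6.6]
rel t13.97 w85.1 gf0.0 [-0.2 -0.3  0.3]
sq t14.38 w54.8 gf4.6 [-1.  -4.3  4.3]
sq t14.87 w48.9 gf7.8 [-2.4 -4.4  5.7]
sq t15.35 w43.2 gf8.1 [-1.7 -5.5  6. ]
sq t15.83 w35.9 gf19.7 [-1.3 -2.3  7. ]
end t16.08 w35.2 gf21.1 [-0.1  3.   5.2]
```

View pics/top1.png

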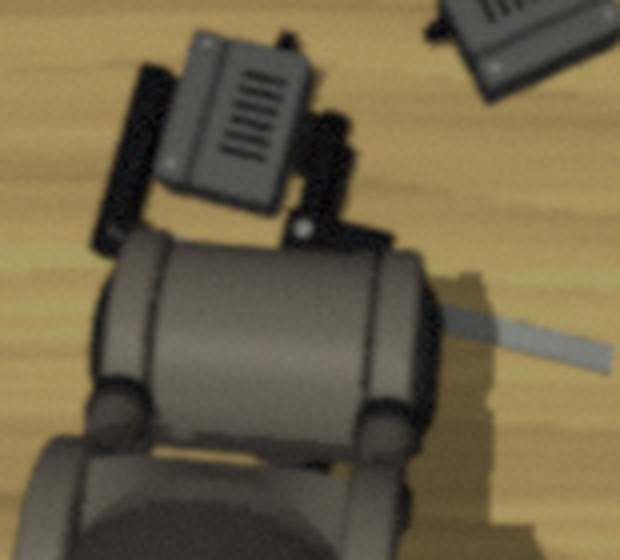

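After four strokes the fixed pad (165,110) is close to the case (235,120), and the case and carriage have hardly moved. I'll continue one stroke at a time.

```bash
python3 - <<'E'
from h import *
for i in range(2):
    release(); g=stroke()
    if g>.0375: print("bears",i); break
r.hold(.3); log("hold")
p,d=optics.get_image("top");cv2.imwrite("pics/top2.png",cv2.resize(p[190:330,215:370,::-1],None,fx=4,fy=4,interpolation=cv2.INTER_CUBIC))
E
```

```text
rel t17.02 w85.2 gf0.0 [ 0.1 -0.8 -0.1]
sq t17.43 w55.1 gf5.4 [-1.5 -4.8  5.4]
sq t17.92 w48.7 gf7.8 [-0.8 -4.8  6.3]
sq t18.40 w43.6 gf10.7 [-1.8 -3.9  6.6]
sq t18.94 w37.6 gf18.4 [-2.9 -5.2 12.8]
end t19.19 w35.8 gf21.0 [-2.7  1.7 12.3]
rel t20.07 w84.9 gf0.0 [-1.   0.9 -0.6]
sq t20.48 w55.1 gf11.4 [-1.9 -5.2  6.4]
sq t21.01 w52.0 gf18.4 [-2.6 -7.7 12.7]
STALL
end t21.26 w50.1 gf19.2 [-3.1 -3.4 14.1]
bears 1
hold t21.56 w50.1 gf19.3 [-2.6 -4.2 14.4]
```

View pics/top2.png

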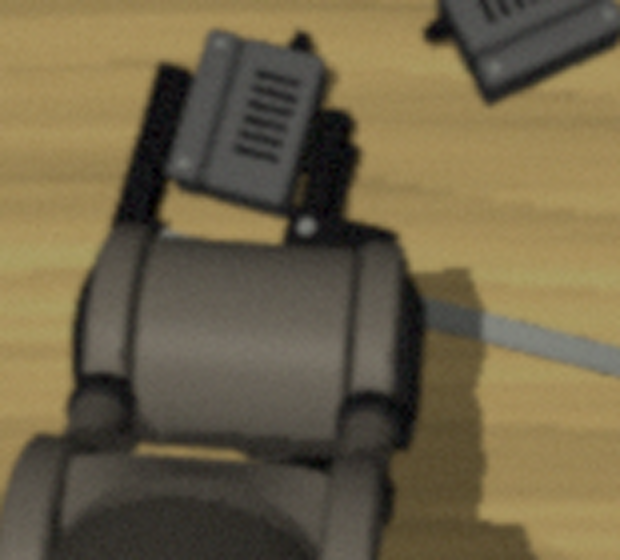

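The trigger now stalls at 50 mm opening with 19.3 N, far from home, where earlier strokes needed only about 8 N at that opening. Both pads (180,110) and (325,150) are against the case (250,120), which lies flat. I'm handing in while still squeezing.

```bash
python3 - <<'E'
from h import *
log("final"); print(r.finish_job())
E
```

```text
final t21.61 w50.4 gf19.3 [-3.  -3.6 14.4]
the job is handed in; nothing more can be done
None
```

I handed the job in at 21.6 s with the trigger still squeezed at about 19 N. On the sixth stroke it stalled well short of home, and the last top picture shows both pads against the case, which is still flat on the bench; pad pressure itself wasn't measured, but by the given ratio it should be 14–29 N.

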